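# Load a solder reel into its bay through the sprung gate

## Robot

A 6-joint arm with a two-finger parallel gripper is mounted at the origin on the work surface; the furniture and walls round the work are solid. World frame = base frame: x ahead of the robot, y to its left, z up, the work surface at z = 0. Lengths are in m, angles in rad, forces in N, time in s.
With the tool pointing down it reaches from about 0.35 to 0.775 m from the base axis. Payload 7.3 kg.
Tool frame: the origin (TCP) lies midway between the tips of the shut fingers; the grasp point (between the pads) lies 19 mm behind it; z points along the fingers, y is the line along which they close (so a half turn about z gives the same grasp; the last joint's range is limited). The gripper opens to 92 mm and grips with 3 to 60 N. Pads are 19 mm wide; open, the fingers measure 130 mm over their backs; the gripper's body (75 mm by 190 mm) begins 47 mm behind the grasp point.
Start: joints at [-1.316, 0.342, 1.524, -0, 1.275, -0.146], TCP at [0.205, -0.483, 0.227] pointing down, gripper open.
Joint ranges: [-2.53, 2.53], [-0.77, 2.02], [0.04, 2.7], [-1, 4.14], [0.28, 2.66], [-3.11, 3.11]. Speed limits (rad/s): [2.57, 2.57, 3.14, 3.14, 3.14, 3.14].

## Interface

Orientations are given as a rotation vector (axis times angle).
In Python, from rig import manip gives the robot as it stands. The module is installed in compiled form; this text tells all that it offers.
- The arm moves only by the shell command python3 -m handwheel 'ROWS' [FORCE]. ROWS is a JSON object whose one key "commands" holds one flat list of numbers, 5 for each row, row after row: the finger opening in m, from 0 to 0.0918, then the shift along the tool's x, y, z in m, then the turn about the tool's z in degrees. A call has 1 to 12 rows; each row is the pose to reach, as a shift and turn from the pose commanded when the call began, along the tool's axes at that moment; what a row does not reach only later rows make up. A row lasts 1/10 s, in which the tool goes at most 50 mm and 8.59 degrees, less where a joint would pass 70% of its speed; a pose out of reach is approached as far as the arm can. A call with a gripper value outside its range is refused whole. The fingers move at their own pace and stop on an object; FORCE is the grip in N (left out, the last holds). Time passes only in rows, so rows that repeat a pose let the fingers close. It gives the time, the measured TCP pose, the force, the opening and the grip force at its end, in the units of the state.
- manip.read_state(): the state, without advancing time (a new reading comes with each control period).
- manip.capture(name): name is "scene" or "top"; returns a dict with "color" (420x560x3 uint8, blue, green, red), "K" (3x3 intrinsics, pixels), "extrinsics" (4x4, takes a point from camera to world coordinates). Camera axes: x right, y up, looking along -z (the intrinsics and any distortion apply to the point x, -y, -z); pixel columns grow to the right and rows downward; lengths in m; the calibration is good to about 2 mm. A picture is of the moment at which its call begins. There is no depth.
- manip.close_job(): hands the job in; it is judged then, once.
Trained networks look in a picture, given as the dict that the camera call returned (one of the last four; its "shot" number tells which), for a name from the list of things; names that differ only in an ending like _2 or _b are one class to them, and where a whole thing is asked for, a point or a joint stands for the part that bears it (a point fixed in the world has none). Each returns a list of dicts, best first, with "confidence" (0 to 1); they miss things now and then, are a little off and sometimes report something else, mostly with a low value. They report only what shows in the picture. A call takes as long as a camera call. They do not tell look-alikes from the thing itself.
- manip.search_frame(picture, target): "location" ([x, y, z] in m, in world coordinates, good to about 4 mm: the middle of the surface that is visible of it).
- manip.cut_out(picture, target): "pixels" (420x560 bool, what is visible of it).
The state is a dict: "time": time; "q": joint angles; "joint_velocities": joint speeds; "joint_torque": joint torques, N m; "eef_pos": TCP position; "orientation": TCP orientation; "force": force on the tool from outside, world axes, zero at the start; "wrist_torque": the same for the moment, N m; "opening": finger opening in m; "finger_force": force on a finger pad.
Only numpy, scipy, OpenCV 4.12 (cv2) and the standard library are available. Lean on these libraries where they do the work, as an engineer would, in place of code of your own. Each camera call takes 0.05 s, during which the arm holds its last target. There are 200 camera calls.

## Task

Stand the tall solder reel upright on the entry of the grey reel bay, then push it along the lane, sliding on the floor, through the sprung flap gate until it presses on the buffer hidden under the hood; press it home gently for half a second, with about 10 newtons more than it took to slide it and never over 15 newtons on the buffer. Then lift clear so that the flap swings shut behind the reel; leave the other reel and the jar where they are, and do not strain the bay.

Things in the scene. Friction and masses are not known exactly. Their poses are not given: they have to be found in the camera images.
- solder_reel: The tall solder reel: an upright cylinder 41 mm in diameter and 43 mm high with a flange at each end, about 0.24 kg (varies); it stands on one flange. Origin: centre of its underside (the axis of the cylinder is within 1 mm of it), z up.
- reel_bay: Reel bay: a grey sheet-metal lane on a fixed base plate 278 x 112 x 4 mm. Origin: on the bench under the middle of the gate; +x runs inward along the lane (the way to push), y left, z up. The lane's floor is the plate's top, 4 mm above the bench, x = -110 to +164 mm. Past the gate (x = -8 to 168) walls with inner faces at y = +-26 mm, tops 38 mm above the bench, open above up to the hood.
- entry (a point): Middle of the bay's entry, on the lane's floor (4 mm above the bench), 62 mm before the gate (bay x = -62 mm); axes as the bay's. From bay x = -83 to -6 mm two low guides flank it, tops 18 mm above the bench, narrowing from about 79 mm clear at the mouth to 52 mm at the gate.
- hood (a point): Middle of the lower front edge of the hood's roof: bay x = 96 mm, y = 0, 56 mm above the bench. The hood covers the lane from here to x = 168 mm, top 60 mm above the bench; fingers cannot go under it. The hidden buffer's face stands between bay x = 94 and 130 mm, set differently each time: the reel must be felt home.
- gate_flap (a joint): Sprung gate flap: aluminium plate 46 mm wide, 3 mm thick, 6 to 34 mm above the bench, across the lane at bay x = 0. Vertical hinge at the left wall (y = +26 mm); opens inward only. 0 = shut, 1.57 = folded along the left wall up to x = 48 mm. Spring: 0.10 N m shut, 0.18 N m open. It can shut once the reel's centre is past x = 70 mm. Fingers pulled far back jam on it: lift them.
- back_stop: The buffer's mounting in the hood's back wall, fixed at bay x = 162 mm, y = 0, 26 mm above the bench; axes as the bay's. It carries a locked rod and on it a sprung rubber buffer plate 34 x 22 mm, whose face the reel meets 32 to 68 mm before this origin (not measured). The buffer gives 1 mm for every 4 N (10 N = 2.5 mm) and is solid after 6 mm.
- red_spool: Bystander: the flat reel of thin solder, 52 mm in diameter, 24 mm high, standing on a wide flange. Origin: centre of its underside.
- jar_green: Bystander: round jar with a screw lid, 62 mm in diameter, 56 mm high. Origin: centre of its underside.
There are look-alikes about, which are no part of the job. What is shaped like the solder_reel but pink or red is not meant.

How it is judged:
By the outcome, as a careful person would: the job done as asked, in the order asked, and still so for the second after the job is handed in, with the robot touching nothing.
It also fails if it takes over 72 s, if anything falls off the work surface, if the arm or the gripper's body presses on something with over 40 N, if the wrist force passes 120 N, or if a joint passes its speed limit or range.

## Working session

There is one attempt and no reset: what is moved stays moved. The work goes in short steps, Python scripts to look and compute and a shell command to move; the robot and the scene stay as the last step left them, time stands still between calls to the robot, and variables do not carry over. Pictures are saved under pics/ and viewed, at most 10 in all, crops included, and the job is handed in when it is done.

```bash
mkdir -p pics
cat > h.py <<'E'
from rig import manip
import numpy as np, cv2
from scipy.spatial.transform import Rotation as R
def nets(pics, names):
    for n in names:
        for k,p in pics.items():
            for d in manip.search_frame(p,n)[:3]:
                print(n,k,'%.2f'%d['confidence'],np.round(d['location'],4), 'px',np.round(proj(p,d['location'])))
def proj(p,X):
    E=np.linalg.inv(p['extrinsics']); c=E[:3,:3]@np.array(X)+E[:3,3]
    u=p['K']@np.array([c[0],-c[1],-c[2]]); return u[:2]/u[2]
def ray(p,u,v):
    d=np.linalg.inv(p['K'])@np.array([u,v,1.]); d=np.array([d[0],-d[1],-d[2]])
    return p['extrinsics'][:3,3], p['extrinsics'][:3,:3]@d
def atz(p,u,v,z):
    o,d=ray(p,u,v); return o+d*(z-o[2])/d[2]
E
python3 - <<'E'
from h import *
P={k:manip.capture(k) for k in('scene','top')}
for k,p in P.items(): cv2.imwrite(f'pics/{k}1.png',p['color']); print(k,p.keys(),np.round(p['extrinsics'],3).tolist(),np.round(p['K'],1).tolist())
nets(P,['solder_reel','reel_bay','hood','gate_flap','red_spool','jar_green'])
s=manip.read_state(); print({k:np.round(v,4) for k,v in s.items()})
print(R.from_rotvec(s['orientation']).as_matrix().round(3))
E
```

```text
scene dict_keys(['color', 'K', 'extrinsics', 'shot']) [[-0.84, 0.376, -0.391, 0.12], [-0.543, -0.58, 0.607, 0.69], [0.001, 0.722, 0.692, 0.862], [0.0, 0.0, 0.0, 1.0]] [[475.4, 0.0, 277.4], [0.0, 475.4, 214.0], [0.0, 0.0, 1.0]]
top dict_keys(['color', 'K', 'extrinsics', 'shot']) [[0.012, 0.992, -0.127, 0.413], [-1.0, 0.013, 0.005, -0.035], [0.007, 0.127, 0.992, 1.26], [0.0, 0.0, 0.0, 1.0]] [[485.1, 0.0, 281.4], [0.0, 485.1, 216.9], [0.0, 0.0, 1.0]]
solder_reel scene 0.54 [0.5954 0.1488 0.0437] px [231. 257.]
solder_reel scene 0.53 [0.6747 0.1381 0.0349] px [207. 243.]
solder_reel top 0.77 [0.6812 0.1346 0.0404] px [213. 173.]
solder_reel top 0.73 [0.6509 0.225  0.0409] px [178. 184.]
solder_reel top 0.65 [0.5961 0.1412 0.0429] px [210. 205.]
reel_bay scene 0.97 [ 0.5427 -0.1523  0.0047] px [315. 203.]
reel_bay top 0.88 [ 0.5488 -0.1556  0.0054] px [325. 227.]
hood scene 0.88 [ 0.5412 -0.1529  0.0039] px [316. 204.]
hood scene 0.68 [0.5964 0.1489 0.0435] px [230. 257.]
hood top 0.56 [ 0.5415 -0.1658  0.0044] px [329. 230.]
hood top 0.37 [0.598  0.1436 0.0386] px [209. 205.]
red_spool scene 0.98 [0.4291 0.0764 0.0179] px [310. 275.]
red_spool scene 0.35 [ 0.5425 -0.1557  0.0053] px [316. 202.]
jar_green scene 0.79 [0.5701 0.0387 0.0592] px [267. 228.]
jar_green top 0.98 [0.5781 0.0222 0.0542] px [256. 213.]
{'time': np.float64(0.7), 'q': array([-1.316 ,  0.342 ,  1.5241,  0.    ,  1.2754, -0.1461]), 'joint_velocities': array([-0.0003, -0.0001, -0.0001, -0.0005, -0.0002, -0.0004]), 'joint_torque': array([-2.40000e-03, -4.31030e+01, -2.44446e+01,  7.14000e-02,
        4.81000e-02, -0.00000e+00]), 'eef_pos': array([ 0.2049, -0.4834,  0.2268]), 'orientation': array([3.0786, 0.6254, 0.    ]), 'force': array([0.2469, 0.8665, 1.3766]), 'wrist_torque': array([-0.0216,  0.0044, -0.0751]), 'finger_force': np.float64(0.0), 'opening': np.float64(0.092)}
[[ 0.921  0.39   0.   ]
 [ 0.39  -0.921 -0.   ]
 [-0.     0.    -1.   ]]
```

View pics/scene1.png

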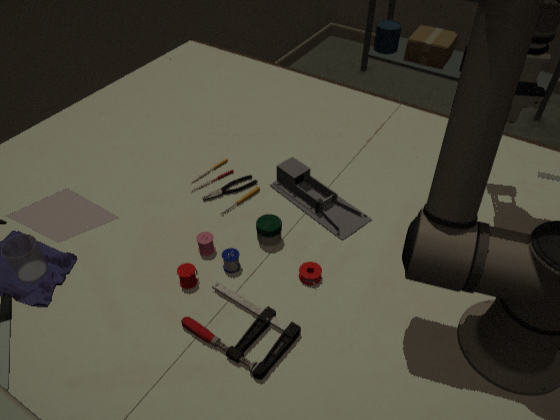

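View pics/top1.png

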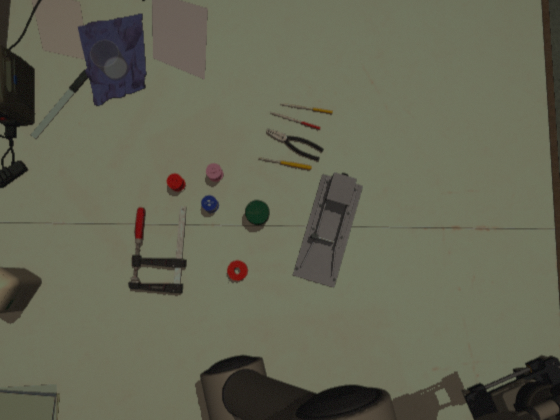

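The blue reel is the target: (231,260) in scene and (210,204) in top. The pink and red ones beside it are look-alikes. The bay's hood is at (341,185) in top and its entry is near (313,270), so it is turned roughly -15°. Next I fit silhouettes of both in the two views.

```bash
cat > fit.py <<'E'
from h import *
from scipy.optimize import minimize
S=4
def render(p,parts):
    m=np.zeros((420*S,560*S),np.uint8)
    for X in parts:
        u=np.array([proj(p,x) for x in X]); 
        h=cv2.convexHull(np.round((u+.5)*S*16).astype(np.int32)); cv2.fillConvexPoly(m,h,255,shift=4)
    return cv2.resize(m,(560,420),interpolation=cv2.INTER_AREA)/255.
def box(x0,x1,y0,y1,z0,z1): return np.array([[x,y,z] for x in(x0,x1) for y in(y0,y1) for z in(z0,z1)])
def bay(x,y,a):
    c,s=np.cos(a),np.sin(a); M=np.array([[c,-s,0],[s,c,0],[0,0,1]])
    B=[box(-.110,.168,-.056,.056,0,.004),box(.096,.168,-.029,.029,0,.060),box(-.008,.168,-.029,.029,0,.038)]
    return [b@M.T+[x,y,0] for b in B]
t=np.linspace(0,2*np.pi,40)
def reel(x,y,z=0):
    return [np.vstack([np.c_[x+.0205*np.cos(t),y+.0205*np.sin(t),0*t+zz] for zz in(z,z+.043)])]
def fit(views,model,x0,step):
    def cost(v): return sum((np.abs(render(p,model(*v))-m)).sum() for p,m in views)
    sim=np.vstack([x0]+[np.array(x0)+np.eye(len(x0))[i]*step[i] for i in range(len(x0))])
    r=minimize(cost,x0,method='Nelder-Mead',options=dict(initial_simplex=sim,xatol=1e-4,fatol=.1)); return r.x,r.fun,[m.sum() for _,m in views]
E
python3 - <<'E'
from fit import *
P={k:manip.capture(k) for k in('scene','top')}
def mask(p,n,px):
    best=None
    for d in manip.cut_out(p,n):
        m=d['pixels']; ys,xs=np.nonzero(m); c=(xs.mean(),ys.mean())
        print(n,'%.2f'%d['confidence'],np.round(c,1),m.sum())
        if best is None and np.hypot(c[0]-px[0],c[1]-px[1])<12: best=m
    return best
px={'solder_reel':((231,260),(210,204)),'reel_bay':((317,198),(330,228))}
out={}
for n,start,step,model in(('solder_reel',[.597,.145],[.01,.01],reel),('reel_bay',[.54,-.155,-.28],[.01,.01,.05],bay)):
    ms=[mask(P[k],n,c) for k,c in zip(P,px[n])]; out[n]=ms
    vs=[(p,m.astype(float)) for p,m in zip(P.values(),ms) if m is not None]
    for v in [vs]+[[w] for w in vs]: print(n,*fit(v,model,start,step))
ims=[]
for (k,p),c in zip(P.items(),((215,140,380,250),(190,165,370,300))):
    im=p['color'].copy(); x0,y0,x1,y1=c; f=2 if 0 else 4
    big=cv2.convertScaleAbs(cv2.resize(im[y0:y1,x0:x1],None,fx=f,fy=f,interpolation=cv2.INTER_CUBIC),alpha=1.6)
    cv2.imwrite(f'pics/{k}2.png',big)
E
```

```text
solder_reel 0.97 [187.  275.8] 415
solder_reel 0.93 [230.9 261. ] 365
solder_reel 0.72 [205.4 244.1] 355
solder_reel 0.26 [326.9 202.4] 77
solder_reel 0.79 [209.7 203.6] 268
solder_reel 0.53 [214.3 171.6] 250
solder_reel 0.48 [175.5 181.7] 265
solder_reel [0.60294416 0.14347942] 78.5529411764706 [np.float64(365.0), np.float64(268.0)]
solder_reel [0.6014252  0.14338844] 49.15686274509804 [np.float64(365.0)]
solder_reel [0.60409088 0.14402125] 18.823529411764707 [np.float64(268.0)]
reel_bay 0.94 [317.2 199.5] 3325
reel_bay 0.64 [328.  228.5] 4693
reel_bay [ 0.51571563 -0.15476289 -0.28591192] 402.26666666666665 [np.float64(3325.0), np.float64(4693.0)]
reel_bay [ 0.5129488  -0.15811923 -0.27968258] 175.0078431372549 [np.float64(3325.0)]
reel_bay [ 0.51647812 -0.15429223 -0.2821168 ] 129.85098039215686 [np.float64(4693.0)]
```

View pics/top2.png

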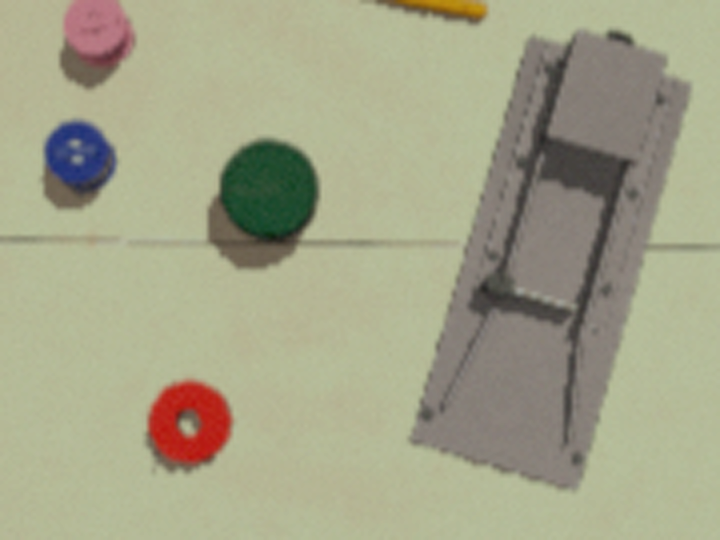

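View pics/scene2.png

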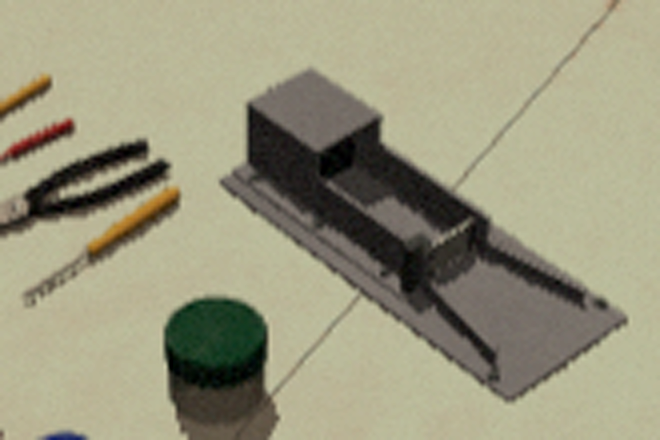

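In the top crop the plate corners are (530,37), (690,87), (411,442) and (578,490), and the gate's top edge runs from (500,287) to (575,312). The blue reel stands upright at (80,155), and its nearest neighbour, the pink reel, is about 80 mm away. I check the fit against the plate corners and check the reel's height by triangulation.

Run:
```python
from fit import *
from scipy.optimize import least_squares
P={k:manip.capture(k) for k in('scene','top')}
def bm(v):
    c,s=np.cos(v[2]),np.sin(v[2]); return lambda q:np.array([v[0]+c*q[0]-s*q[1],v[1]+s*q[0]+c*q[1],q[2]])
T=[((.168,.056,.004),(530,37)),((.168,-.056,.004),(690,87)),((-.110,.056,.004),(411,442)),((-.110,-.056,.004),(578,490)),((0,.024,.034),(500,287)),((0,-.02,.034),(575,312))]
Sc=[((-.110,-.056,.004),(627,318)),((-.110,.056,.004),(510,400)),((.168,.056,.004),(221,181)),((.168,.029,.060),(248,103)),((.168,-.029,.060),(311,68)),((.096,-.029,.060),(381,117)),((.096,.029,.060),(319,176))]
L={'top':[(q,(u/4+190-.375,v/4+165-.375)) for q,(u,v) in T],'scene':[(q,(u/4+215-.375,v/4+140-.375)) for q,(u,v) in Sc]}
def res(v,ks): f=bm(v); return np.concatenate([proj(P[k],f(q))-np.array(u) for k in ks for q,u in L[k]])
for ks in (['top'],['scene'],['top','scene']):
    r=least_squares(res,[.516,-.155,-.285],args=(ks,),loss='soft_l1'); print(ks,r.x.round(4),np.round(r.fun,1) if 1 else 0)
v=r.x;f=bm(v); print('entry',f((-.062,0,.004)).round(4),'hood',f((.096,0,.056)).round(4))
# reel: colour masks
for k,c in(('scene',(231,260)),('top',(210,204))):
    p=P[k];hsv=cv2.cvtColor(p['color'],cv2.COLOR_BGR2HSV);print(k,'reel hsv',hsv[c[1]-6:c[1]+8:3,c[0]].tolist())
# free height fit of reel base
vs=[]
for k,c in(('scene',(231,260)),('top',(210,204))):
    for d in manip.cut_out(P[k],'solder_reel'):
        m=d['pixels'];ys,xs=np.nonzero(m)
        if np.hypot(xs.mean()-c[0],ys.mean()-c[1])<8: vs.append((P[k],m.astype(float)));break
print(fit(vs,reel,[.603,.1435,0.],[.01,.01,.01]))
```

```text
['top'] [ 0.5137 -0.1543 -0.2783] [-0.4 -0.1  0.4 -0.6 -0.5  0.1 -0.4  0.7  2.   0.6 -0.1 -0.7]
['scene'] [ 0.5113 -0.1557 -0.281 ] [ 0.7  0.2 -0.   0.5 -0.7  0.2 -0.1 -0.2 -0.1  0.1  0.3  0.  -0.  -5.8]
['top', 'scene'] [ 0.5123 -0.155  -0.2809] [ 0.   0.4  0.8 -0.  -0.3  0.6 -0.2  1.3  2.3  1.1  0.2 -0.2  0.2  0.2
 -0.5  0.5 -1.1  0.2 -0.5 -0.2 -0.6  0.1 -0.2  0.  -0.5 -5.8]
entry [ 0.4527 -0.1378  0.004 ] hood [ 0.6046 -0.1816  0.056 ]
scene reel hsv [[114, 115, 69], [115, 179, 50], [114, 189, 58], [20, 48, 48], [20, 51, 45]]
top reel hsv [[113, 178, 76], [115, 97, 76], [111, 52, 83], [115, 158, 76], [118, 109, 56]]
(array([ 0.60443076,  0.14334253, -0.00219545]), np.float64(97.11372549019609), [np.float64(354.0), np.float64(235.0)])
```

```bash
python3 -m handwheel '{"commands":[0.056,0.611,-0.422,0,-51, 0.056,0.611,-0.422,0,-51, 0.056,0.611,-0.422,0,-51, 0.056,0.611,-0.422,0,-51, 0.056,0.611,-0.422,0,-51, 0.056,0.611,-0.422,0,-51, 0.056,0.611,-0.422,0,-51, 0.056,0.611,-0.422,0,-51, 0.056,0.611,-0.422,0,-51, 0.056,0.611,-0.422,0,-51, 0.056,0.611,-0.422,0,-51, 0.056,0.611,-0.422,0,-51]}' 20
python3 - <<'E'
from h import *
s=manip.read_state(); print({k:np.round(v,4) for k,v in s.items()})
print(R.from_rotvec(s['orientation']).as_matrix().round(4))
E
```

```text
time: 2.4
eef_pos: [0.5272, 0.0252, 0.2269]
orientation: [2.509, 1.89, 0.0]
force: [0.4, -2.3, 0.1]
opening: 0.0562
finger_force: 0.0
{'time': np.float64(2.4), 'q': array([-9.7300e-02,  3.4670e-01,  1.5166e+00, -2.0000e-04,  1.2776e+00,
        1.8240e-01]), 'joint_velocities': array([ 0.8876,  0.5044, -0.7392, -0.005 ,  0.2266,  0.8864]), 'joint_torque': array([-1.96850e+00, -4.69378e+01, -2.12036e+01,  3.37900e-01,
       -3.17000e-02, -1.11850e+00]), 'eef_pos': array([0.5272, 0.0252, 0.2269]), 'orientation': array([2.5089e+00, 1.8898e+00, 5.0000e-04]), 'force': array([ 0.355 , -2.254 ,  0.1328]), 'wrist_torque': array([-0.0838, -0.1212,  0.084 ]), 'finger_force': np.float64(0.0), 'opening': np.float64(0.0562)}
[[ 2.760e-01  9.612e-01  6.000e-04]
 [ 9.612e-01 -2.760e-01 -3.000e-04]
 [-1.000e-04  7.000e-04 -1.000e+00]]
```

```bash
python3 -m handwheel '{"commands":[0.056,0.135,0.040,0,0, 0.056,0.135,0.040,0,0, 0.056,0.135,0.040,0,0, 0.056,0.135,0.040,0.12,0, 0.056,0.135,0.040,0.12,0, 0.056,0.135,0.040,0.12,0, 0.056,0.135,0.040,0.12,0]}'
python3 - <<'E'
from h import *
P={k:manip.capture(k) for k in('scene','top')}
ims=[]
for k,c in(('scene',(170,170,300,300)),('top',(150,130,280,260))):
    x0,y0,x1,y1=c; ims.append(cv2.convertScaleAbs(cv2.resize(P[k]['color'][y0:y1,x0:x1],(396,396),interpolation=cv2.INTER_CUBIC),alpha=1.8))
cv2.imwrite('pics/g.png',np.hstack(ims))
print(manip.read_state()['eef_pos'])
E
```

```text
time: 3.1
eef_pos: [0.5998, 0.1417, 0.1028]
orientation: [-2.506, -1.888, 0.011]
force: [0.6, -0.4, -0.7]
opening: 0.0564
finger_force: 0.0
[0.60272482 0.14189393 0.1074519 ]
```

View pics/g.png

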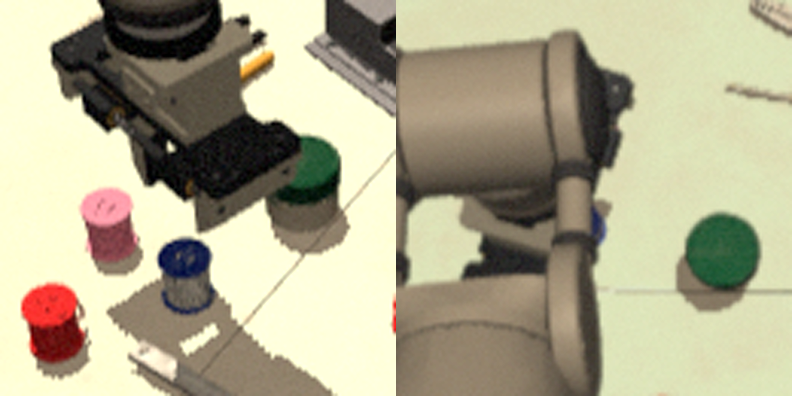

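The picture shows the blue reel upright at (187,275) between the finger plates, with the pink one clear at (108,225). I go down and grip.

```bash
python3 -m handwheel '{"commands":[0.056,0.001,0,0.04,0, 0.056,0.001,0,0.08,0, 0.056,0.001,0,0.098,0, 0.056,0.001,0,0.098,0, 0.056,0.001,0,0.098,0, 0.036,0.001,0,0.098,0, 0.036,0.001,0,0.098,0, 0.036,0.001,0,0.098,0, 0.036,0.001,0,0.098,0, 0.036,0.001,0,0.098,0, 0.036,0.001,0,0.098,0, 0.036,0.001,0,0.098,0]}' 20
```

```text
time: 4.4
eef_pos: [0.603, 0.143, 0.0105]
orientation: [2.509, 1.889, 0.003]
force: [-1.7, -0.4, 6.7]
opening: 0.0406
finger_force: 20.0
```

```bash
python3 -m handwheel '{"commands":[0.036,0,0,-0.05,0, 0.036,0,0,-0.10,0, 0.036,-0.311,-0.067,-0.10,0, 0.036,-0.311,-0.067,-0.10,0, 0.036,-0.311,-0.067,-0.10,0, 0.036,-0.311,-0.067,-0.10,0, 0.036,-0.311,-0.067,-0.10,0, 0.036,-0.311,-0.067,-0.10,0, 0.036,-0.311,-0.067,-0.10,0, 0.036,-0.311,-0.067,-0.10,0, 0.036,-0.311,-0.067,-0.10,0, 0.036,-0.311,-0.067,-0.10,0]}'
python3 - <<'E'
from h import *
P={k:manip.capture(k) for k in('scene','top')}
ims=[]
for k,c in(('scene',(250,130,400,280)),('top',(265,170,395,300))):
    x0,y0,x1,y1=c; ims.append(cv2.convertScaleAbs(cv2.resize(P[k]['color'][y0:y1,x0:x1],(396,396),interpolation=cv2.INTER_CUBIC),alpha=1.8))
cv2.imwrite('pics/p.png',np.hstack(ims))
s=manip.read_state();print(s['eef_pos'],s['force'],s['opening']);print(R.from_rotvec(s['orientation']).as_matrix().round(4))
E
```

```text
time: 5.6
eef_pos: [0.4525, -0.1368, 0.1088]
orientation: [2.509, 1.891, 0.0]
force: [0.1, 0.7, -2.9]
opening: 0.0409
finger_force: 20.0
[ 0.45256375 -0.13656186  0.10871142] [-0.17216379  0.61452627 -4.06926865] 0.0402768892129484
[[ 2.745e-01  9.616e-01  1.000e-04]
 [ 9.616e-01 -2.745e-01  0.000e+00]
 [ 1.000e-04  1.000e-04 -1.000e+00]]
```

View pics/p.png

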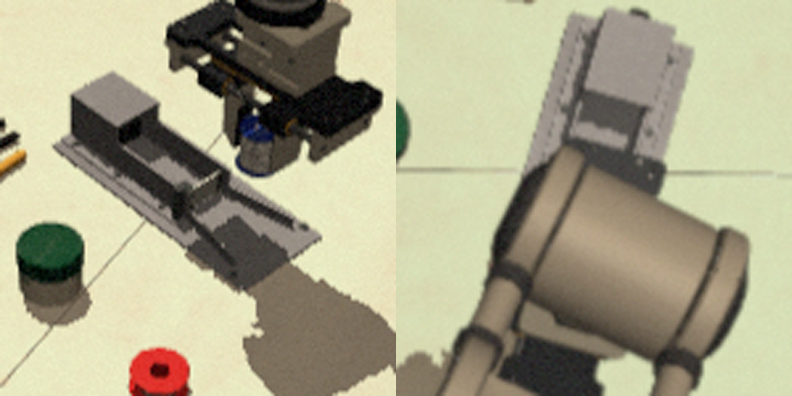

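The reel hangs upright at (256,147) in the scene half and the bay is undisturbed. I lower it and feel for the floor.

```bash
python3 -m handwheel '{"commands":[0.036,-0.001,0,0.04,0, 0.036,-0.001,0,0.07,0, 0.036,-0.001,0,0.085,0, 0.036,-0.001,0,0.091,0, 0.036,-0.001,0,0.091,0, 0.036,-0.001,0,0.091,0]}'; python3 -m handwheel '{"commands":[0.036,0,0,0.001,0,0.036,0,0,0.002,0,0.036,0,0,0.002,0]}'
```

```text
time: 6.3
eef_pos: [0.4526, -0.1385, 0.0184]
orientation: [2.508, 1.89, 0.001]
force: [1.1, -0.1, -2.9]
opening: 0.0407
finger_force: 20.0
time: 6.6
eef_pos: [0.452, -0.1387, 0.0161]
orientation: [2.509, 1.889, 0.001]
force: [-0.2, -0.0, -3.1]
opening: 0.0405
finger_force: 20.0
```

```bash
python3 -m handwheel '{"commands":[0.036,0,0,0.001,0,0.036,0,0,0.0013,0,0.036,0,0,0.0013,0]}'; python3 -m handwheel '{"commands":[0.036,0,0,0.0005,0,0.036,0,0,0.0005,0,0.036,0,0,0.0005,0]}'
```

```text
time: 6.9
eef_pos: [0.4518, -0.1386, 0.0145]
orientation: [2.51, 1.89, 0.0]
force: [-0.5, 0.2, -2.2]
opening: 0.0408
finger_force: 20.0
time: 7.2
eef_pos: [0.4519, -0.1386, 0.0144]
orientation: [2.509, 1.89, 0.0]
force: [-2.9, 0.4, 5.1]
opening: 0.0406
finger_force: 20.0
```

```bash
python3 -m handwheel '{"commands":[0.046,0,0,0,0,0.060,0,0,0,0,0.060,0,0,0,0,0.060,0,0,-0.015,0,0.060,0,0,-0.06,0,0.060,0,0,-0.06,0,0.060,0,0,-0.06,0,0,0,-0.050,-0.06,0,0,0,-0.050,-0.06,0,0,0,-0.050,-0.06,0,0,0,-0.050,-0.06,0,0,0,-0.050,-0.06,0]}' 60
python3 - <<'E'
from fit import *
P={k:manip.capture(k) for k in('scene','top')}
ims=[]
for k,c in(('scene',(250,130,400,280)),('top',(265,170,395,300))):
    x0,y0,x1,y1=c; ims.append(cv2.convertScaleAbs(cv2.resize(P[k]['color'][y0:y1,x0:x1],(396,396),interpolation=cv2.INTER_CUBIC),alpha=1.8))
cv2.imwrite('pics/q.png',np.hstack(ims))
s=manip.read_state();print(s['eef_pos'],s['force'],s['opening'])
for k,p in P.items():
    print(k,proj(p,[.452,-.1386,.0255]))
    for d in manip.cut_out(p,'solder_reel'):
        ys,xs=np.nonzero(d['pixels']); print('%.2f'%d['confidence'],xs.mean(),ys.mean(),len(xs))
E
```

```text
time: 8.4
eef_pos: [0.4048, -0.1252, 0.0738]
orientation: [2.509, 1.889, 0.001]
force: [0.3, -0.0, -0.8]
opening: 0.0244
finger_force: 0.0
[ 0.40451867 -0.12504687  0.07379885] [ 0.85037493 -0.12653155 -0.23192027] 0.016762728965592198
scene [344.21347411 213.33533745]
0.88 205.3181818181818 243.7244318181818 352
0.74 344.69122807017544 213.540350877193 285
0.62 267.9973404255319 230.61702127659575 752
0.56 187.34761904761905 275.91190476190474 420
top [319.1890588  264.10815367]
0.82 175.74703557312253 181.85375494071147 253
0.56 214.21658986175115 171.68663594470047 217
```

View pics/q.png

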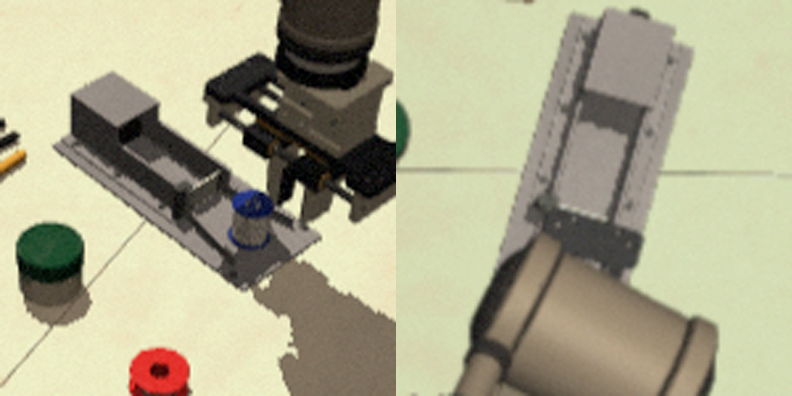

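The reel stands upright on the entry at (252,220) in the scene half, matching its predicted pixel to under 1 px. I lower the shut fingers behind it.

```bash
python3 -m handwheel '{"commands":[0,0,0,0,0,0,0,0,0,0,0,0,0,0.03,0,0,0,0,0.058,0,0,0,0,0.0665,0,0,0,0,0.0665,0,0,0,0,0.0665,0,0,0,0,0.0665,0]}' 60
python3 - <<'E'
from h import *
s=manip.read_state();print(s['eef_pos'],s['force'],s['opening']);print(R.from_rotvec(s['orientation']).as_matrix().round(4))
b=s['eef_pos'][:2]-np.array([.5123,-.155]);a=-.281;print('bay',b@[np.cos(a),np.sin(a)],b@[-np.sin(a),np.cos(a)])
E
```

```text
time: 9.4
eef_pos: [0.4045, -0.1251, 0.0084]
orientation: [2.508, 1.889, 0.001]
force: [-0.4, 0.9, -0.2]
opening: 0.0006
finger_force: 0.0
[ 0.4045326  -0.12509885  0.00842433] [-0.38526888  0.87647818 -0.19351733] 0.0005660183120246329
[[ 2.762e-01  9.611e-01  1.900e-03]
 [ 9.611e-01 -2.762e-01 -1.000e-03]
 [-5.000e-04  2.100e-03 -1.000e+00]]
bay -0.11183269920483445 -0.001157296238626579
```

```bash
python3 -m handwheel '{"commands":[0,0.001,0,0.002,0,0,0.001,0.004,0.002,0,0,0.001,0.008,0.002,0,0,0.001,0.011,0.002,0,0,0.001,0.014,0.002,0,0,0.001,0.017,0.002,0,0,0.001,0.020,0.002,0,0,0.001,0.023,0.002,0,0,0.001,0.026,0.002,0,0,0.001,0.029,0.002,0,0,0.001,0.032,0.002,0,0,0.001,0.035,0.002,0]}'
python3 - <<'E'
from h import *
s=manip.read_state();print(s['eef_pos'],s['force'],s['opening'])
b=s['eef_pos'][:2]-np.array([.5123,-.155]);a=-.281;u=np.array([np.cos(a),np.sin(a)]);print('bay',b@u,b@[-u[1],u[0]],'F',s['force'][:2]@u,s['force'][:2]@[-u[1],u[0]])
p=manip.capture('scene')
cv2.imwrite('pics/r.png',cv2.convertScaleAbs(cv2.resize(p['color'][130:280,250:400],(600,600),interpolation=cv2.INTER_CUBIC),alpha=1.8))
E
```

```text
time: 10.6
eef_pos: [0.4379, -0.1335, 0.0054]
orientation: [2.51, 1.89, -0.0]
force: [-3.9, 0.2, 2.4]
opening: 0.0002
finger_force: 1.6
[ 0.43793762 -0.13350994  0.00538455] [-3.87698976  0.23502834  2.38379734] 0.0002294879710002537
bay -0.07740533193664881 2.5270056046498267e-05 F -3.7901060540605465 -0.849343289338723
```

View pics/r.png

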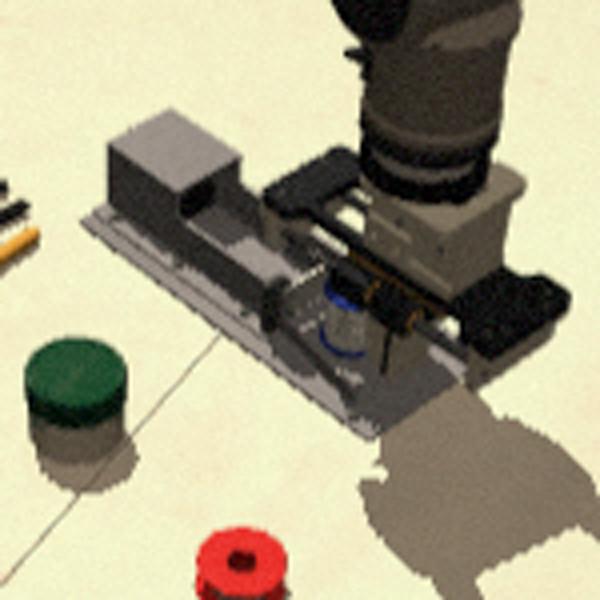

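The reel is upright at (345,315), just before the gate, with the fingers behind it and the other objects untouched. I continue at 30 mm/s.

```bash
cat > st.py <<'E'
from h import *
s=manip.read_state()
b=s['eef_pos'][:2]-np.array([.5123,-.155]);a=-.281;u=np.array([np.cos(a),np.sin(a)]);F=s['force'];print('bay',b@u,b@[-u[1],u[0]],s['eef_pos'][2],'F',F[:2]@u,F[:2]@[-u[1],u[0]],F[2])
E
python3 -m handwheel '{"commands":[0,0,0.003,-0.001,0,0,0,0.006,-0.001,0,0,0,0.009,-0.001,0,0,0,0.012,-0.001,0,0,0,0.015,-0.001,0,0,0,0.018,-0.001,0,0,0,0.021,-0.001,0,0,0,0.024,-0.001,0,0,0,0.027,-0.001,0,0,0,0.030,-0.001,0,0,0,0.033,-0.001,0,0,0,0.036,-0.001,0]}';python3 st.py
```

```text
time: 11.85
eef_pos: [0.4684, -0.1423, 0.006]
orientation: [-2.503, -1.886, 0.008]
force: [-18.1, 0.3, 13.3]
opening: 0.0006
finger_force: 9.4
bay -0.045751371480258235 5.1408344510381025e-05 0.00595750135205618 F -17.51850356203268 -4.742961022569603 13.335826951910276
```

```bash
python3 -m handwheel '{"commands":[0,0,0.003,-0.001,0,0,0,0.006,-0.001,0,0,0,0.009,-0.001,0,0,0,0.012,-0.001,0,0,0,0.015,-0.001,0,0,0,0.018,-0.001,0,0,0,0.021,-0.001,0,0,0,0.024,-0.001,0,0,0,0.027,-0.001,0,0,0,0.030,-0.001,0]}';python3 st.py
```

```text
time: 12.85
eef_pos: [0.4992, -0.1517, 0.0072]
orientation: [-2.507, -1.888, 0.005]
force: [-9.2, -1.9, 5.1]
opening: 0.0003
finger_force: 4.7
bay -0.013485182134906794 -0.0004756647890991085 0.0071546652508099814 F -8.285180888031991 -4.377555097315376 5.11493476532615
```

Run:
```python
from h import *
P={k:manip.capture(k) for k in('scene','top')}
ims=[]
for k,c in(('scene',(265,145,375,255)),('top',(285,160,375,250))):
    x0,y0,x1,y1=c; ims.append(cv2.convertScaleAbs(cv2.resize(P[k]['color'][y0:y1,x0:x1],(396,396),interpolation=cv2.INTER_CUBIC),alpha=2.2))
cv2.imwrite('pics/s.png',np.hstack(ims))
```

```text
(no output)
```

View pics/s.png

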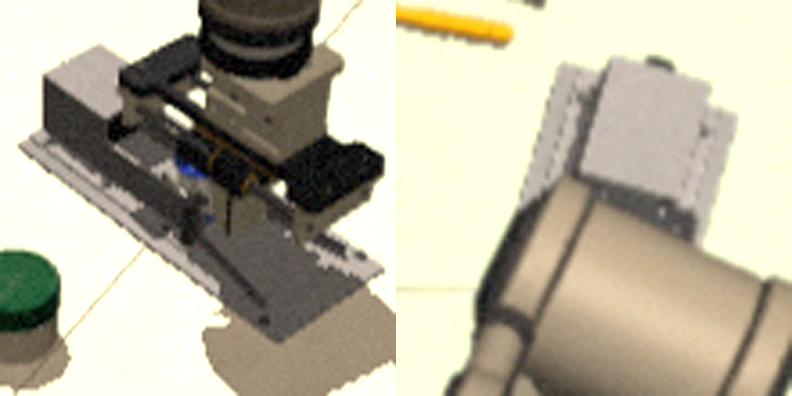

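The reel is upright past the gate: its blue flange is at (190,165), level, behind the left wall. The gripper's front is nearing the hood at (120,100), and by the given dimensions it clears by about 13 mm. I continue carefully.

```bash
python3 -m handwheel '{"commands":[0,0,0.003,0,0,0,0,0.006,0,0,0,0,0.009,0,0,0,0,0.012,0,0,0,0,0.015,0,0,0,0,0.018,0,0,0,0,0.021,0,0,0,0,0.024,0,0]}';python3 st.py
```

```text
time: 13.75
eef_pos: [0.5236, -0.1586, 0.0073]
orientation: [-2.509, -1.889, 0.002]
force: [-5.1, -1.7, 2.2]
opening: 0.0004
finger_force: 2.0
bay 0.011895631628404065 -0.00034792593997804143 0.007289756348412533 F -4.422539194160023 -3.0844632685518043 2.155117231270294
```

```bash
python3 -m handwheel '{"commands":[0,0,0.003,0,0,0,0,0.006,0,0,0,0,0.009,0,0,0,0,0.012,0,0,0,0,0.014,0,0,0,0,0.016,0,0]}';python3 st.py
```

```text
time: 14.35
eef_pos: [0.5388, -0.1627, 0.0071]
orientation: [-2.508, -1.889, 0.002]
force: [-6.8, -0.8, 1.4]
opening: 0.0005
finger_force: 3.1
bay 0.027627080864127827 -1.3802559994460973e-05 0.007079958240988105 F -6.326476670877345 -2.692404524319903 1.4083237129122776
```

```bash
python3 -m handwheel '{"commands":[0,0,0.001,0,0,0,0,0.002,0,0,0,0,0.003,0,0,0,0,0.004,0,0,0,0,0.005,0,0]}' >/dev/null;python3 st.py;  python3 -m handwheel '{"commands":[0,0,0.001,0,0,0,0,0.002,0,0]}'>/dev/null;python3 st.py;  python3 -m handwheel '{"commands":[0,0,0.001,0,0,0,0,0.002,0,0]}' >/dev/null;python3 st.py
```

```text
bay 0.033244640334957366 -0.00020350020870328972 0.00719128979814258 F -3.526491511254658 -3.2351832179137543 0.6582647587609907
bay 0.035245365120031576 -0.00020550328859742013 0.007208208186954956 F -4.4893069010138404 -2.299862932028166 0.6743044770310174
bay 0.037261061650539155 -0.0002122771165508731 0.007219197615280087 F -4.186181221422512 -3.5047725444724462 -0.03948014171629999
```

```bash
cat >> st.py <<'E'
import sys; sys.exit(F[:2]@u < -6.5)
E
python3 -m handwheel '{"commands":[0,0,0.001,0,0,0,0,0.002,0,0]}' >/dev/null;python3 st.py &&  python3 -m handwheel '{"commands":[0,0,0.001,0,0,0,0,0.002,0,0]}'>/dev/null && python3 st.py &&  python3 -m handwheel '{"commands":[0,0,0.001,0,0,0,0,0.002,0,0]}' >/dev/null && python3 st.py &&  python3 -m handwheel '{"commands":[0,0,0.001,0,0,0,0,0.002,0,0]}' >/dev/null && python3 st.py&&  python3 -m handwheel '{"commands":[0,0,0.001,0,0,0,0,0.002,0,0]}' >/dev/null && python3 st.py&&  python3 -m handwheel '{"commands":[0,0,0.001,0,0,0,0,0.002,0,0]}' >/dev/null && python3 st.py
```

```text
bay 0.039232363212461485 -0.0002006953355033794 0.007194577833032172 F -4.883259868834401 -3.2217537065093955 0.49764396591466226False
```

```bash
sed -i 's/sys.exit(.*/sys.exit(int(F[:2]@u < -6.5))/' st.py
python3 -m handwheel '{"commands":[0,0,0.001,0,0,0,0,0.002,0,0]}' >/dev/null;python3 st.py &&  python3 -m handwheel '{"commands":[0,0,0.001,0,0,0,0,0.002,0,0]}'>/dev/null && python3 st.py &&  python3 -m handwheel '{"commands":[0,0,0.001,0,0,0,0,0.002,0,0]}' >/dev/null && python3 st.py &&  python3 -m handwheel '{"commands":[0,0,0.001,0,0,0,0,0.002,0,0]}' >/dev/null && python3 st.py&&  python3 -m handwheel '{"commands":[0,0,0.001,0,0,0,0,0.002,0,0]}' >/dev/null && python3 st.py&&  python3 -m handwheel '{"commands":[0,0,0.001,0,0,0,0,0.002,0,0]}' >/dev/null && python3 st.py
```

```text
bay 0.04124253506727217 -0.00021809363395588845 0.007208116112520875 F -3.8459059112255636 -2.929036034171137 0.3406250249538959
bay 0.04326053347532565 -0.00022282623410114046 0.007204268670925367 F -4.298775953483061 -2.6078344882037645 1.355112864059676
bay 0.044604170447619294 -7.966884238256827e-05 0.007091968203028456 F -7.225822624357149 -3.147713740516442 2.1585925385473437
```

```bash
python3 -m handwheel '{"commands":[0,0,0.0005,0,0,0,0,0.001,0,0]}' >/dev/null;python3 st.py; python3 -m handwheel '{"commands":[0,0,0,0,0]}' >/dev/null;python3 st.py
```

```text
bay 0.04549922764086413 -4.016798538299062e-05 0.007061663501942515 F -5.796013342438884 -2.4727696468128233 1.33587180741993
bay 0.04555634898635886 -5.3380396655391916e-05 0.007032118487689865 F -6.035080846656163 -2.3963840955715505 0.3701423294004087
```

```bash
python3 -m handwheel '{"commands":[0,0,0.0005,0,0,0,0,0.001,0,0,0,0,0.001,0,0]}' >/dev/null;python3 st.py
```

```text
bay 0.046565322859758965 -6.84597718434074e-05 0.007037936272368567 F -5.171802256740237 -2.800059585707261 1.6606638909852602
```

```bash
python3 -m handwheel '{"commands":[0,0,0.0005,0,0,0,0,0.001,0,0,0,0,0.001,0,0]}' >/dev/null;python3 st.py
```

```text
bay 0.04763569302979657 -5.005234985103731e-05 0.007081313031583256 F -5.641694482701511 -2.6461240982007994 0.96246374570563
```

```bash
sed -i 's/-6.5/-7.5/' st.py
python3 -m handwheel '{"commands":[0,0,0.001,0,0,0,0,0.002,0,0]}' >/dev/null;python3 st.py &&  python3 -m handwheel '{"commands":[0,0,0.001,0,0,0,0,0.002,0,0]}'>/dev/null && python3 st.py &&  python3 -m handwheel '{"commands":[0,0,0.001,0,0,0,0,0.002,0,0]}' >/dev/null && python3 st.py &&  python3 -m handwheel '{"commands":[0,0,0.001,0,0,0,0,0.002,0,0]}' >/dev/null && python3 st.py&&  python3 -m handwheel '{"commands":[0,0,0.001,0,0,0,0,0.002,0,0]}' >/dev/null && python3 st.py&&  python3 -m handwheel '{"commands":[0,0,0.001,0,0,0,0,0.002,0,0]}' >/dev/null && python3 st.py
```

```text
bay 0.04951573150314104 -0.00013281879021295775 0.007076179436615832 F -6.720527624429126 -2.9130772641537357 1.8152509359481253
bay 0.05027539719429075 -3.2499417115309816e-05 0.0068889177759732 F -11.25889877935239 -3.0018641343016497 4.544674773591419
```

```bash
python3 -m handwheel '{"commands":[0,0,0,0,0]}' >/dev/null;python3 st.py; python3 -m handwheel '{"commands":[0,0,0.0005,0,0,0,0,0.0005,0,0]}' >/dev/null;python3 st.py
```

```text
bay 0.05031112649340337 -2.788820134371875e-05 0.006868166330831354 F -10.200040911165269 -3.4269614474446985 2.7848431320799643
bay 0.050354634919193814 8.213220630229954e-06 0.006848835225593652 F -11.449290547703168 -2.9296711077940176 4.717715315357683
```

```bash
python3 -m handwheel '{"commands":[0,0,0.0005,0,0,0,0,0.0005,0,0]}' >/dev/null;python3 st.py; python3 -m handwheel '{"commands":[0,0,0,0,0]}' >/dev/null;python3 st.py
python3 - <<'E'
from h import *
s=manip.read_state();print(s['finger_force'],s['opening'],s['wrist_torque'].round(2),R.from_rotvec(s['orientation']).as_matrix().round(4)[:,2])
E
```

```text
bay 0.05054367292429681 2.7775358133509662e-05 0.006789109616978532 F -12.863614987047029 -3.431486920542831 4.527185044455108
bay 0.0505662028568959 1.257501010882938e-05 0.006811449161095516 F -13.048505780569911 -3.077415286827683 4.295192730655314
6.762567549012601 0.0006470798871779982 [-0.03  1.66 -0.03] [-0.0062  0.0016 -1.    ]
```

```bash
python3 -m handwheel '{"commands":[0,0,0.0003,0,0,0,0,0.0006,0,0]}' >/dev/null;python3 st.py; python3 -m handwheel '{"commands":[0,0,0,0,0]}' >/dev/null;python3 st.py
```

```text
bay 0.05074067368168949 7.820650740991178e-05 0.006754233516094634 F -13.623693488629103 -3.6389931636514095 6.655911365726914
bay 0.050709548105402825 7.946931782835419e-05 0.00672873181007767 F -13.366681761632245 -3.2161212997992954 6.3270364540516715
```

```bash
python3 -m handwheel '{"commands":[0,0,0.0003,0,0,0,0,0.0006,0,0]}' >/dev/null;python3 st.py; python3 -m handwheel '{"commands":[0,0,0,0,0,0,0,0,0,0]}' >/dev/null;python3 st.py;python3 -m handwheel '{"commands":[0,0,0,0,0,0,0,0,0,0]}' >/dev/null;python3 st.py
```

```text
bay 0.05091702179670358 9.926516891778227e-05 0.006655022169506045 F -15.379625006676779 -2.333381143422708 5.839727937872506
bay 0.05094867846000438 0.000125307117146682 0.006669660485177996 F -14.381054583009256 -2.566843445306991 5.900988625718645
bay 0.050946629665923136 0.00011635904151624262 0.00666667413106559 F -14.93372752003518 -3.736856422450655 6.2715952611210275
```

```bash
python3 -m handwheel '{"commands":[0,0,0,0,0,0,0,0,0,0,0,0,0,0,0]}' >/dev/null;python3 st.py; python3 -m handwheel '{"commands":[0,0,0,0,0,0,0,0,0,0,0,0,0,0,0,0,0,0,0,0]}' >/dev/null;python3 st.py
```

```text
bay 0.050921831885690653 0.0001092693254109415 0.006655832411180545 F -14.818900901665996 -3.313409446177308 6.335882260434017
bay 0.05092003976766492 0.00011543240686879651 0.006660085536150634 F -15.164950061176615 -2.606360961171153 6.676587645112734
```

```bash
python3 -m handwheel '{"commands":[0,0,-0.002,0,0,0,0,-0.004,0,0,0,0,-0.006,0,0,0,0,-0.008,0,0,0,0,-0.008,0,0]}' >/dev/null;python3 st.py; python3 -m handwheel '{"commands":[0,0,0,-0.005,0,0,0,0,-0.01,0,0,0,0,-0.02,0]}' ;python3 st.py
```

```text
bay 0.04810397593018252 -0.0005185384958403674 0.00781093954916939 F 1.5207372407487274 -4.625144706815899 -3.0666135061478563
time: 20.35
eef_pos: [0.5565, -0.1675, 0.0274]
orientation: [-2.508, -1.889, 0.001]
force: [-2.7, -2.3, -2.0]
opening: 0.0005
finger_force: 1.8
bay 0.04595156638155095 0.0002674703397698564 0.02738690879430035 F -1.9175976961278276 -2.928178606974921 -1.9577685655003885
```

```bash
python3 -m handwheel '{"commands":[0,0,0,-0.02,0,0,0,0,-0.05,0,0,0,0,-0.09,0,0,0,0,-0.13,0,0,0,-0.15,-0.15,0,0,0,-0.15,-0.15,0,0,0,-0.15,-0.15,0,0,0,-0.15,-0.15,0,0,0.15,-0.15,-0.15,0,0,0.15,-0.15,-0.15,0,0,0.15,-0.15,-0.15,0,0,0.15,-0.15,-0.15,0]}'
python3 - <<'E'
from h import *
P={k:manip.capture(k) for k in('scene','top')}
ims=[]
for k,c in(('scene',(250,130,380,260)),('top',(280,160,380,260))):
    x0,y0,x1,y1=c; ims.append(cv2.convertScaleAbs(cv2.resize(P[k]['color'][y0:y1,x0:x1],(400,400),interpolation=cv2.INTER_CUBIC),alpha=2))
cv2.imwrite('pics/z.png',np.hstack(ims))
a=-.281;c,s=np.cos(a),np.sin(a)
for n in('solder_reel',):
  for k,p in P.items():
    for d in manip.search_frame(p,n):
        X=np.array(d['location'])-[.5123,-.155,0]; print(k,'%.2f'%d['confidence'],'bay',np.round([c*X[0]+s*X[1],-s*X[0]+c*X[1],X[2]],3))
print(manip.read_state()['eef_pos'])
E
```

```text
time: 21.55
eef_pos: [0.4562, 0.0235, 0.1786]
orientation: [2.503, 1.898, 0.007]
force: [0.8, -1.2, 0.6]
opening: 0.0005
finger_force: 0.0
scene 0.76 bay [0.078 0.33  0.031]
scene 0.76 bay [0.022 0.42  0.046]
top 0.75 bay [ 0.078 -0.001  0.043]
top 0.70 bay [0.027 0.405 0.044]
top 0.63 bay [0.086 0.325 0.04 ]
[0.45465659 0.01744505 0.1778438 ]
```

View pics/z.png

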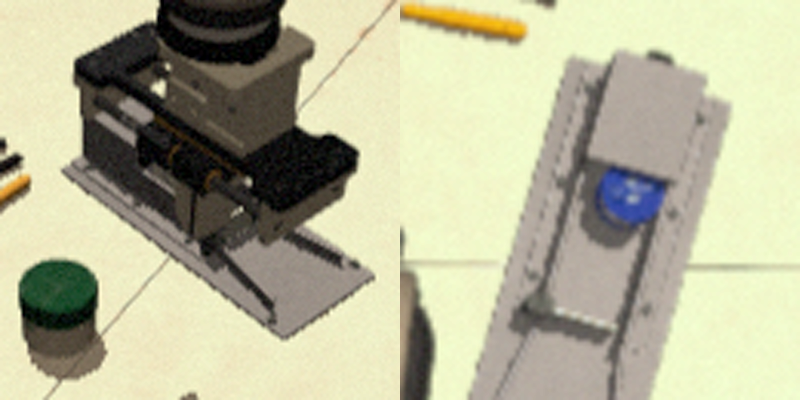

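The flap is shut across the lane from (540,305) to (612,325) in the top half. The reel is upright behind it at (632,195), partly under the hood. I check its place, and that the bystanders have not moved.

Run:
```python
from h import *
p=manip.capture('top'); hsv=cv2.cvtColor(p['color'],cv2.COLOR_BGR2HSV)
m=cv2.inRange(hsv,(105,110,40),(125,255,255)); m[:160]=0;m[250:]=0;m[:,:300]=0;m[:,370:]=0
a=-.281;c,s=np.cos(a),np.sin(a)
ys,xs=np.nonzero(m);X=np.array([atz(p,x,y,.047) for x,y in zip(xs,ys)])-[.5123,-.155,0]
bx,by=c*X[:,0]+s*X[:,1],-s*X[:,0]+c*X[:,1];print(len(xs),'rear',np.percentile(bx,[0,2,5]),'y',np.percentile(by,[1,50,99]))
nets({'top':p,'scene':manip.capture('scene')},['red_spool','jar_green'])
```

```text
135 rear [0.06868782 0.06959257 0.07131636] y [-0.02203977 -0.00240237  0.01617892]
red_spool scene 0.59 [0.4307 0.0729 0.0176] px [310. 273.]
red_spool scene 0.32 [ 0.5096 -0.1571  0.0218] px [328. 202.]
red_spool scene 0.21 [ 0.5086 -0.143   0.0019] px [325. 211.]
jar_green top 0.49 [0.5951 0.0193 0.0589] px [257. 206.]
jar_green scene 0.96 [0.5708 0.0375 0.056 ] px [267. 228.]
```

```bash
python3 -m handwheel '{"commands":[0,0,0,0,0,0,0,0,0,0,0,0,0,0,0]}'; python3 -c "from rig import manip; print(manip.close_job())"
```

```text
time: 22.35
eef_pos: [0.4543, 0.0177, 0.1774]
orientation: [2.51, 1.889, -0.0]
force: [-0.1, 0.2, 0.1]
opening: 0.0005
finger_force: 0.0
the job is handed in; nothing more can be done
None
```

The job is handed in at about 22 s, with no verdict returned: the reel went upright through the gate (about 17.5 N there), was held over 0.5 s at about 15 N against 5 N to slide (so about 10 N on the buffer by my estimate), and the flap is shut behind it with the other reel and jar apparently unmoved.

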